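# Feel for the stepped end of a spacer, load it the right way and start the stand

## Robot

A 6-joint arm with a two-finger parallel gripper is mounted at the origin on a cart in front of the work surface, level with it; the furniture and walls round the work are solid. World frame = base frame: x ahead of the robot, y to its left, z up, the work surface at z = 0. Lengths are in m, angles in rad, forces in N, time in s.
With the tool pointing down it reaches from about 0.3 to 0.875 m from the base axis. Payload 4.2 kg.
Tool frame: the origin (TCP) lies at the very end of the fingers, on their centre line; the grasp point (between the pads) lies 19 mm behind it; z points along the fingers, y is the line along which they close (so a half turn about z gives the same grasp; the last joint's range is limited). The gripper opens to 85 mm and grips with 20 to 120 N. Pads are 22 mm wide; open, the fingers measure 114 mm over their backs; the gripper's body (76 mm by 85 mm) begins 54 mm behind the grasp point. The pads swing forward as they close: fully open they stand 13 mm farther back than shut.
Start: joints at [-1.166, 0.32, 1.565, -0, 1.257, -0.02], TCP at [0.237, -0.524, 0.231] pointing down, gripper open.
Joint ranges: [-3.11, 3.11], [-0.84, 2.01], [0.21, 2.61], [-1.34, 4.49], [0.05, 2.63], [-2.56, 2.56]. Speed limits (rad/s): [2.57, 2.57, 3.14, 3.14, 3.14, 3.14].

## Interface

Orientations are given as a unit quaternion [w, x, y, z].
In Python, from station import monitor, vision, job gives the robot as it stands. The module is installed in compiled form; this text tells all that it offers.
- The arm moves only by the tool drive_tool, never from a script. Its argument "rows" is a list of rows, each a list of 4 numbers: the shift along the tool's x, y, z in cm, then the turn about the tool's z in degrees. In form: [[x, y, z, roll], ...]. A call has exactly 10 rows; each row is the pose to reach, as a shift and turn from the pose commanded when the call began, along the tool's axes at that moment; what a row does not reach only later rows make up. A row lasts 1/10 s, in which the tool goes at most 50 mm and 8.59 degrees, less where a joint would pass 70% of its speed; a pose out of reach is approached as far as the arm can. A call with a gripper value outside its range is refused whole. "claw" is the opening, from 0 (shut) to 1 (fully open), set as the call begins (left out, the last holds). The fingers move at their own pace and stop on an object; the grip force is fixed at half the most. Time passes only in rows, so rows that repeat a pose let the fingers close, or fill a call up. It gives the time, the measured TCP pose, the force, the opening and the grip force at its end, in the units of the state.
- monitor.sense(): the state, without advancing time (a new reading comes with each control period).
- vision.get_image(name): name is "side" or "top" or "wrist"; returns the picture (400x640x3 uint8, red, green, blue); there is no depth.
- vision.camera_params(name): a dict with "intrinsics" (3x3 intrinsics, pixels), "D" ([k1, k2, p1, p2, k3] as OpenCV has them; the pictures are not rectified), "eye" and "orientation" of the camera in the world. Camera axes: x right, y up, looking along -z (the intrinsics and any distortion apply to the point x, -y, -z); pixel columns grow to the right and rows downward; lengths in m; the calibration is good to about 2 mm. A picture is of the moment at which its call begins: read the wrist's pose just before it. camera_params takes no time and is no camera call; for the wrist camera it gives the pose at the moment of the call.
- job.job_done(): hands the job in; it is judged then, once.
Trained networks look in the newest picture that a camera, given by its name, has taken for a name from the list of things; names that differ only in an ending like _2 or _b are one class to them, and where a whole thing is asked for, a point or a joint stands for the part that bears it (a point fixed in the world has none). Each returns a list of dicts, best first, with "conf" (0 to 1); they miss things now and then, are a little off and sometimes report something else, mostly with a low value. They report only what shows in the picture. A call takes as long as a camera call. They do not tell look-alikes from the thing itself.
- vision.spot_in(camera, target): "box" ([centre column, centre row, width, height] in pixels, round what is visible of it).
- vision.tip_of(camera, target): "point" ([column, row] in pixels: a listed point, or the origin of a listed thing).
The state is a dict: "time_s": time; "joint_positions": joint angles; "dq": joint speeds; "effort": joint torques, N m; "ee_pos": TCP position; "eef_rot": TCP orientation; "contact_force": force on the tool from outside, world axes, zero at the start; "wrist_torque": the same for the moment, N m; "width": finger opening in m; "grip_force": force on a finger pad.
Only numpy, scipy, OpenCV 4.12 (cv2) and the standard library are available. Lean on these libraries where they do the work, as an engineer would, in place of code of your own. Each camera call takes 0.05 s, during which the arm holds its last target. There are 200 camera calls.

## Task

Take the spacer from the right-hand rest of the rack, the one nearer the spin stand, and lay it centrally on the wheels of the stand with its slightly thinner end towards the drive housing, so that it lies level; feel with the fingers which end that is, for the two ends look nearly alike. Leave the other spacer on its rest. With the spacer loaded and let go, turn the start key on the housing clockwise, nearly to its stop, and let it spring back.

Things in the scene. Friction and masses are not known exactly. Their poses are not given: they have to be found in the camera images.
- rack: fixed grey rack, base 190 x 80 x 12 mm, origin under its centre at table height. Rests at its x = -55 mm (right-hand, nearer the stand) and +55 mm (left): posts 27 x 28 mm topped by two rods. A spacer lies there along the rack's y, middle over the post, axis 62 mm above the table, ends overhanging; the post and rods reach only 15.5 mm sideways of its axis, so fingers can pass them.
- spacer_1: dark steel bar 110 mm long, about 0.25 kg; origin at mid-length on its axis, own y along it. Thin end: 34 mm diameter from 15 mm past the middle to that end; elsewhere 40 mm. Both ends look nearly alike; pose, axes and name do not tell which is thin (the two spacers differ). Felt: fingers closed across it 36 mm from the middle stop at 34 or 40 mm. Starts on either rest, either way round.
- spacer_2: dark steel bar 110 mm long, about 0.25 kg; origin at mid-length on its axis, own y along it. Thin end: 34 mm diameter from 15 mm past the middle to that end; elsewhere 40 mm. Both ends look nearly alike; pose, axes and name do not tell which is thin (the two spacers differ). Felt: fingers closed across it 36 mm from the middle stop at 34 or 40 mm. Starts on either rest, either way round.
- spin_stand: fixed stand, base 100 (x) x 218 (y) x 12 mm; origin at table height under the cradle's middle. A spacer lies along its y on two wheel pairs, 14 mm wide, at y = +35 and -35 mm; between them fingers have room. White drive housing, 84 x 72 mm, top 80 mm up, at y = -72 to -144 mm. The pair next to it sits higher, for the 34 mm end. Wrong way round, a spacer tilts by 0.11 rad.
- cradle_mid (a point): the point on the spin stand where the spacer's middle belongs, on its axis: 65 mm above the table, midway between the wheel pairs; its axes are those of the stand
- key_grip (a point): middle of the start key's upright black bow on the housing, 103 mm above the table, on the key's axis (stand's x = 0, y = -108 mm). Bow 9 mm thick, 26 mm wide, 89 to 117 mm above the table, over a 24 mm collar with its top at 85 mm. At rest it is thin along the stand's x, wide along its y; the point turns with the key.
- start_key (a joint): angle of the start key about its upright axis, rad: 0 at rest, grows clockwise seen from above, stop at 1.15 (counts as started above 0.8); a spring of about 0.06 N m per rad, 0.025 N m at rest, returns it to 0 when let go
Things that resemble listed ones, but are neither listed nor needed, are in the scene too. What is shaped like the spacer_2 but yellow is not meant.

How it is judged:
On the way, in this order (a step that is already met when the one before it is completed fails the run):
1. the right-hand spacer lies level and centred on the wheels, let go, thin end to the housing, the other still on the left rest (((horizontal distance between spacer_1 and cradle_mid below 0.01 m and z of spacer_1 in the frame of spin_stand between 0.06 and 0.07 m and angle between spacer_1's own y axis and vertical between 1.5208 and 1.6208 rad and angle between the y axis of spacer_1 and the y axis of spin_stand, either way round below 0.07 rad and contact force between the fingers and spacer_1 below 0.1 N and linear speed of spacer_1 below 0.02 m/s and x of spacer_2 in the frame of rack between 0.045 and 0.065 m and y of spacer_2 in the frame of rack between -0.015 and 0.015 m and z of spacer_2 in the frame of rack between 0.057 and 0.067 m) or (horizontal distance between spacer_2 and cradle_mid below 0.01 m and z of spacer_2 in the frame of spin_stand between 0.06 and 0.07 m and angle between spacer_2's own y axis and vertical between 1.5208 and 1.6208 rad and angle between the y axis of spacer_2 and the y axis of spin_stand, either way round below 0.07 rad and contact force between the fingers and spacer_2 below 0.1 N and linear speed of spacer_2 below 0.02 m/s and x of spacer_1 in the frame of rack between 0.045 and 0.065 m and y of spacer_1 in the frame of rack between -0.015 and 0.015 m and z of spacer_1 in the frame of rack between 0.057 and 0.067 m))), for 0.3 s.
2. the start key is turned clockwise past 0.8 rad with the spacer loaded (value of joint start_key above 0.8 rad and ((horizontal distance between spacer_1 and cradle_mid below 0.01 m and z of spacer_1 in the frame of spin_stand between 0.06 and 0.07 m and angle between spacer_1's own y axis and vertical between 1.5208 and 1.6208 rad and angle between the y axis of spacer_1 and the y axis of spin_stand, either way round below 0.07 rad and contact force between the fingers and spacer_1 below 0.1 N and linear speed of spacer_1 below 0.02 m/s and x of spacer_2 in the frame of rack between 0.045 and 0.065 m and y of spacer_2 in the frame of rack between -0.015 and 0.015 m and z of spacer_2 in the frame of rack between 0.057 and 0.067 m) or (horizontal distance between spacer_2 and cradle_mid below 0.01 m and z of spacer_2 in the frame of spin_stand between 0.06 and 0.07 m and angle between spacer_2's own y axis and vertical between 1.5208 and 1.6208 rad and angle between the y axis of spacer_2 and the y axis of spin_stand, either way round below 0.07 rad and contact force between the fingers and spacer_2 below 0.1 N and linear speed of spacer_2 below 0.02 m/s and x of spacer_1 in the frame of rack between 0.045 and 0.065 m and y of spacer_1 in the frame of rack between -0.015 and 0.015 m and z of spacer_1 in the frame of rack between 0.057 and 0.067 m))), for 0.1 s.
At the end, for the whole second after the job is handed in: Right-hand spacer on the wheels, thin end to the housing: middle within 10 mm in plan, axis 60-70 mm high, level within 0.05 rad, along the stand within 0.07 rad, let go, at rest; other spacer on the left rest (10 mm across, 15 along, 5 in height); key back below 0.1 rad (((horizontal distance between spacer_1 and cradle_mid below 0.01 m and z of spacer_1 in the frame of spin_stand between 0.06 and 0.07 m and angle between spacer_1's own y axis and vertical between 1.5208 and 1.6208 rad and angle between the y axis of spacer_1 and the y axis of spin_stand, either way round below 0.07 rad and contact force between the fingers and spacer_1 below 0.1 N and linear speed of spacer_1 below 0.02 m/s and x of spacer_2 in the frame of rack between 0.045 and 0.065 m and y of spacer_2 in the frame of rack between -0.015 and 0.015 m and z of spacer_2 in the frame of rack between 0.057 and 0.067 m) or (horizontal distance between spacer_2 and cradle_mid below 0.01 m and z of spacer_2 in the frame of spin_stand between 0.06 and 0.07 m and angle between spacer_2's own y axis and vertical between 1.5208 and 1.6208 rad and angle between the y axis of spacer_2 and the y axis of spin_stand, either way round below 0.07 rad and contact force between the fingers and spacer_2 below 0.1 N and linear speed of spacer_2 below 0.02 m/s and x of spacer_1 in the frame of rack between 0.045 and 0.065 m and y of spacer_1 in the frame of rack between -0.015 and 0.015 m and z of spacer_1 in the frame of rack between 0.057 and 0.067 m)) and value of joint start_key below 0.1 rad); the robot touches nothing.
It also fails if it takes over 59 s, if anything falls off the work surface, if the arm or the gripper's body presses on something with over 40 N, if the wrist force passes 120 N, or if a joint passes its speed limit or range.

## Working session

There is one attempt and no reset: what is moved stays moved. The work goes in short steps, Python scripts to look and compute and a tool call to move; the robot and the scene stay as the last step left them, time stands still between calls to the robot, and variables do not carry over. Pictures are saved under pics/ and viewed, at most 10 in all, crops included, and the job is handed in when it is done.

Besides the shell and the picture viewer there is one more tool, called after "Request:" in YAML: its name, and indented under it one key for each argument. drive_tool: Moves the arm, as the interface text tells. Its arguments: {"type":"object","properties":{"rows":{"type":"array"},"claw":{"type":"number"}},"required":["rows"]}

```bash
mkdir -p pics; cat > h.py <<'E'
import numpy as np, cv2
from scipy.spatial.transform import Rotation as R
from station import monitor, vision, job
def rot(q): return R.from_quat([q[1],q[2],q[3],q[0]]).as_matrix()
def ray(cam,px,p=None):
    p=p or vision.camera_params(cam)
    u=cv2.undistortPoints(np.array([[px]],float),np.array(p['intrinsics'],float),np.array(p['D'],float))[0,0]
    o=np.array(p['orientation'],float); M=o if o.shape==(3,3) else rot(o)
    return np.array(p['eye'],float), M@np.array([u[0],-u[1],-1])
def at_z(cam,px,z,p=None):
    e,d=ray(cam,px,p); return e+d*(z-e[2])/d[2]
def proj(cam,X,p=None):
    p=p or vision.camera_params(cam)
    o=np.array(p['orientation'],float); M=o if o.shape==(3,3) else rot(o)
    c=M.T@(np.array(X,float)-np.array(p['eye'])); c=np.array([c[0],-c[1],-c[2]])
    return cv2.projectPoints(c[None],np.zeros(3),np.zeros(3),np.array(p['intrinsics'],float),np.array(p['D'],float))[0][0,0]
def save(cam,name):
    im=vision.get_image(cam); cv2.imwrite('pics/'+name,im[:,:,::-1]); return im
E
python3 - <<'E'
from h import *
s=monitor.sense(); print(s['time_s'],s['ee_pos'],s['eef_rot'],s['width'])
Z={'rack':0,'spacer_1':.062,'spin_stand':0,'cradle_mid':.065,'key_grip':.103}
for c in ('top','side'):
    save(c,c+'0.png'); p=vision.camera_params(c); print(c,p['eye'],p['orientation'])
    for n in Z:
        for d in vision.tip_of(c,n)[:4]: print(c,n,np.round(d['point'],1),round(d['conf'],2),np.round(at_z(c,d['point'],Z[n],p),3))
a=cv2.imread('pics/top0.png');cv2.imwrite('pics/top0.png',a)
E
```

```text
0.0 [ 0.23676966 -0.52346221  0.23046461] [-8.92673922e-04  9.77530674e-01  2.10791249e-01 -1.82027745e-04] 0.08546152141011941
top [ 0.25676039 -0.031654    1.26019725] [ 0.70690552  0.06115912 -0.05841189 -0.70223372]
top spacer_1 [267.3 179.9] 0.91 [0.508 0.123 0.062]
top spacer_1 [224.4 249.8] 0.84 [0.328 0.226 0.062]
top spacer_1 [226.6 167.7] 0.7 [0.539 0.229 0.062]
top spin_stand [370.1 198.4] 0.75 [ 0.472 -0.146  0.   ]
top key_grip [416.7 202.1] 0.58 [ 0.446 -0.251  0.103]
side [ 0.42928325 -0.81646097  0.45868666] [ 0.84349567  0.53699782  0.0028429  -0.01184567]
side rack [353.1 201.6] 0.86 [0.521 0.168 0.   ]
side spacer_1 [349.6 184.7] 0.77 [0.508 0.143 0.062]
side spacer_1 [359.5 172.5] 0.65 [0.544 0.234 0.062]
side spacer_1 [288.5 186.6] 0.62 [0.344 0.14  0.062]
side spin_stand [341.7 269. ] 0.7 [ 0.469 -0.158  0.   ]
side cradle_mid [344.7 240. ] 0.85 [ 0.475 -0.151  0.065]
side key_grip [327.8 250.4] 0.53 [ 0.44  -0.249  0.103]
side key_grip [354.7 202.2] 0.23 [ 0.503 -0.056  0.103]
```

View pics/top0.png

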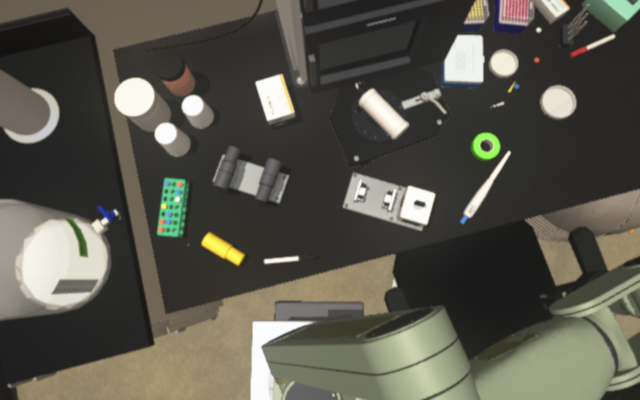

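View pics/side0.png

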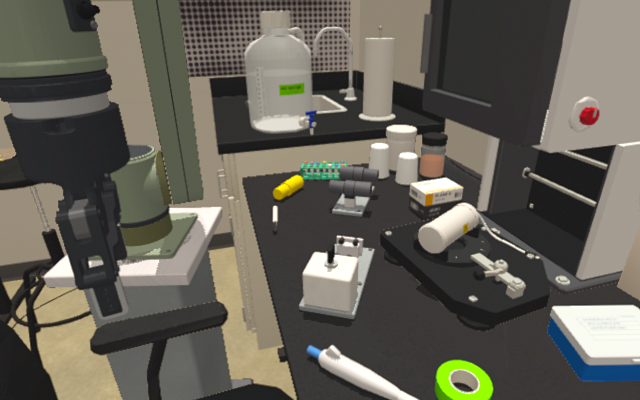

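Seen in the top view: the rack with two dark spacers at (267,180) (right-hand, nearer the stand) and (227,168). The yellow look-alike is at (223,249), the white cylinder on the turntable at (383,113), and the stand spans (350–435,200) with its white housing at (418,205). I choose the spacer at (267,180). Next I'll move to look at it with the wrist camera.

Request:
drive_tool:
  rows:
    - [3.5,-2.8,-2,-8]
    - [7,-5.6,-4,-16]
    - [10.5,-8.4,-6,-24]
    - [14,-11.2,-8,-32]
    - [17.5,-14,-10,-40]
    - [21,-16.8,-12,-50]
    - [24.5,-20,-12,-50]
    - [27.8,-22.6,-12,-50]
    - [27.8,-22.6,-12,-50]
    - [27.8,-22.6,-12,-50]
  claw: 1

```text
time_s: 1.6
ee_pos: [0.3973, -0.2029, 0.3514]
eef_rot: [0.0, 0.796, 0.605, -0.0]
contact_force: [-1.0, -1.3, -0.6]
width: 0.085
grip_force: 0.0
```

```bash
cat > look.py <<'E'
from h import *
import sys
Z={'rack':0,'spacer_1':.062,'spin_stand':0,'cradle_mid':.065,'key_grip':.103}
s=monitor.sense(); M=rot(s['eef_rot']); print(s['time_s'],s['ee_pos'],'yaw',np.degrees(np.arctan2(M[1,0],M[0,0])),s['joint_positions'])
p=vision.camera_params('wrist'); save('wrist',sys.argv[1]); print(p['eye'],np.array(p['eye'])-s['ee_pos'])
for n in Z:
    for d in vision.tip_of('wrist',n)[:4]: print(n,np.round(d['point'],1),round(d['conf'],2),np.round(at_z('wrist',d['point'],Z[n],p),4))
E
python3 look.py w1.png
```

```text
1.6 [ 0.39726111 -0.20294407  0.35143634] yaw 74.4722959483223 [-4.97518676e-01  5.51361557e-02  1.60296637e+00 -7.87131437e-04
  1.48308860e+00 -2.26440415e-01]
[ 0.41676186 -0.13282974  0.49382416] [0.01950075 0.07011433 0.14238782]
spin_stand [353. 110.] 0.57 [ 0.4713 -0.1493  0.    ]
cradle_mid [360.9 113. ] 0.94 [ 0.4736 -0.1538  0.065 ]
key_grip [359.2 196.8] 0.45 [ 0.4417 -0.2568  0.103 ]
```

View pics/w1.png

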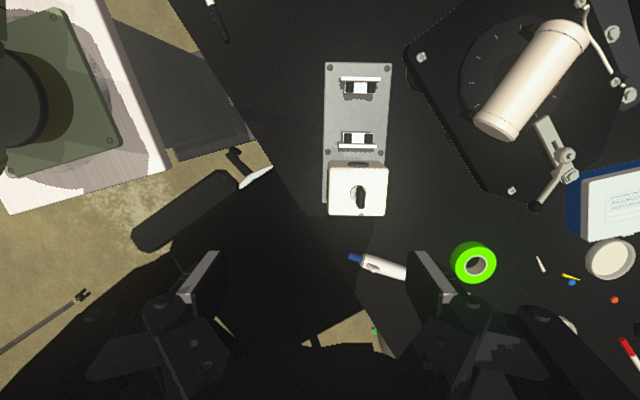

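The wrist view shows the stand: wheel pairs at (360,87) and (358,139), key at (361,196), with stand y nearly along the image's vertical. Next I'll go over the rack.

Request:
drive_tool:
  rows:
    - [4.5,0,1,-8.5]
    - [9,0,2,-17]
    - [13.5,0,3,-25.5]
    - [18,0,4,-34]
    - [22.5,0,5,-42.5]
    - [27,0,5,-51]
    - [31,0.2,5,-59.5]
    - [33.6,0.4,5,-68]
    - [33.6,0.4,5,-76.5]
    - [33.6,0.4,5,-85]

```text
time_s: 2.9
ee_pos: [0.4922, 0.1192, 0.3008]
eef_rot: [-0.0, 0.176, 0.984, -0.0]
contact_force: [-0.8, 0.6, -0.3]
width: 0.0854
grip_force: 0.0
```

```bash
python3 look.py w2.png
```

```text
2.9 [0.49215185 0.11924131 0.30084499] yaw 159.71445303999033 [ 2.15119416e-01  1.73085291e-01  1.58922298e+00 -2.04270617e-04
  1.38003470e+00 -1.00158867e+00]
[0.42438582 0.14456879 0.44331818] [-0.06776603  0.02532748  0.14247318]
rack [361.7 169.5] 0.58 [0.5272 0.1777 0.    ]
rack [323.2 178.7] 0.33 [0.5206 0.1194 0.    ]
spacer_1 [358.7  12.2] 0.9 [0.3426 0.2247 0.062 ]
spacer_1 [408.1 174.6] 0.88 [0.5398 0.2269 0.062 ]
spacer_1 [323.2 179.2] 0.58 [0.5077 0.1227 0.062 ]
spin_stand [146.3 212.1] 0.79 [ 0.4751 -0.1558  0.    ]
cradle_mid [117.  225.6] 0.78 [ 0.4708 -0.1586  0.065 ]
key_grip [ 14.9 240.4] 0.55 [ 0.4391 -0.2584  0.103 ]
```

View pics/w2.png

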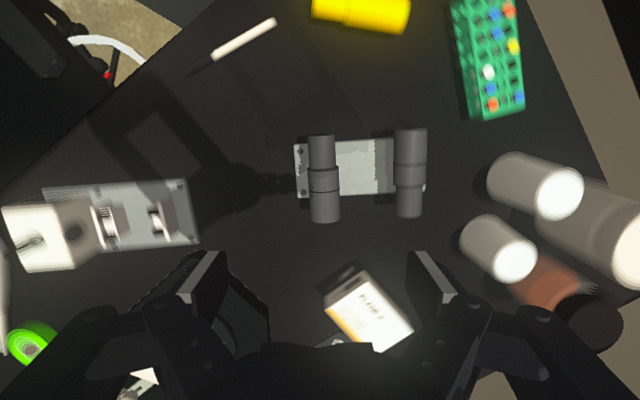

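The wrist view shows the right-hand spacer from (321,135) to (326,222), the left one at (409,172), and yellow at (360,12). I'll fit the axis and the stand's direction, plus one close crop of the choice.

```bash
python3 - <<'E'
from h import *
p=vision.camera_params('wrist'); im=save('wrist','w3.png')
print(proj('wrist',[0.508,0.123,0.062],p))
cv2.imwrite('pics/w3c.png',cv2.resize(im[115:240,270:450,::-1],None,fx=4,fy=4,interpolation=cv2.INTER_CUBIC))
for nm,a,b in(('R',(321,135),(325.5,221)),('L',(411.5,128),(408.5,217))):
    A,B=at_z('wrist',a,.062,p),at_z('wrist',b,.062,p); d=B-A
    print(nm,A,B,np.linalg.norm(d),(A+B)/2,np.degrees(np.arctan2(d[1],d[0])))
for d in vision.spot_in('wrist','spacer_1'): print(d)
E
```

```text
[324.08928706 179.12476434]
R [0.45434244 0.13892902 0.062     ] [0.5625402  0.10469092 0.062     ] 0.11348569743290275 [0.50844132 0.12180997 0.062     ] -17.559450462246485
L [0.48597046 0.24596216 0.062     ] [0.5967634  0.21047474 0.062     ] 0.11633758134423196 [0.54136693 0.22821845 0.062     ] -17.760471272105065
{'box': [409.5, 173.6, 30.4, 86.4], 'conf': 0.88}
{'box': [324.9, 177.3, 34.9, 89.8], 'conf': 0.74}
{'box': [363.4, 16.9, 96.2, 33.3], 'conf': 0.57}
```

View pics/w3c.png

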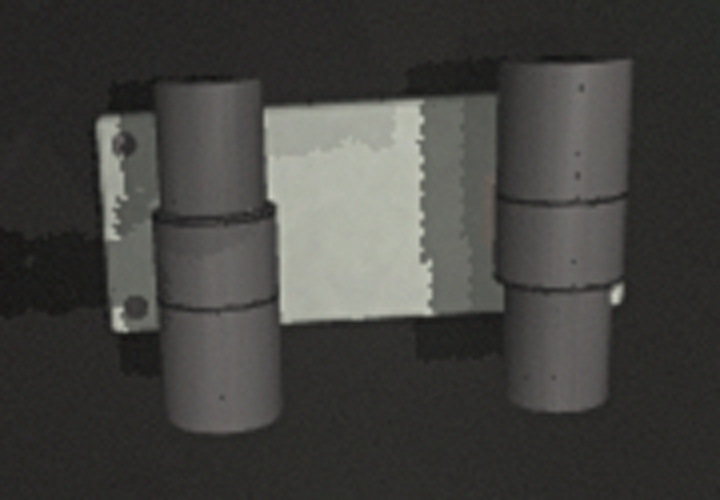

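The crop shows a visible step: the right-hand spacer's narrower end is the upper one, towards the robot, and the fingers must confirm it. To get the thin end to the housing I grasp with tool x at yaw −17.4°. I'll turn and feel the near end first.

Request:
drive_tool:
  rows:
    - [0.4,0.1,1,8.5]
    - [0.8,0.2,2,17]
    - [1.2,0.3,3,25.5]
    - [1.6,0.4,4,34]
    - [2,0.5,5,42.5]
    - [2.2,0.6,6,51]
    - [2.2,0.6,7,59.5]
    - [2.2,0.6,8,68]
    - [2.2,0.6,8,76.5]
    - [2.2,0.6,8,85]

```text
time_s: 4.3
ee_pos: [0.4731, 0.1322, 0.221]
eef_rot: [-0.0, 0.799, 0.601, -0.0]
contact_force: [0.2, 0.1, -0.1]
width: 0.0854
grip_force: 0.0
```

Request:
drive_tool:
  rows:
    - [0,0,0,8.5]
    - [0,0,0,17]
    - [0,0,0,25.5]
    - [0,0,0,34]
    - [0,0,0,42.5]
    - [0,0,0,51]
    - [0,0,0,59.5]
    - [0,0,0,68]
    - [0,0,0,76.5]
    - [0,0,0,85]

```text
time_s: 5.3
ee_pos: [0.4733, 0.1323, 0.2214]
eef_rot: [-0.0, 0.995, -0.097, 0.0]
contact_force: [0.5, -0.5, 0.1]
width: 0.0855
grip_force: 0.0
```

```bash
cat > go.py <<'E'
from h import *
import sys
# target x y z yaw -> shift in cm/deg
x,y,z,yw=map(float,sys.argv[1:5]); s=monitor.sense(); M=rot(s['eef_rot']); c=np.degrees(np.arctan2(M[1,0],M[0,0]))
print(s['time_s'],'yaw',c,'shift',np.round(M.T@(np.array([x,y,z])-s['ee_pos'])*100,2),'roll',round((c-yw+180)%360-180,2),np.round(s['joint_positions'],2))
E
python3 go.py 0.4737 0.1328 0.043 -17.4
```

```text
5.3 yaw -11.086309570218836 shift [ 0.03 -0.06 17.84] roll 6.31 [ 0.25  0.2   1.76 -0.    1.18  2.01]
```

Request:
drive_tool:
  rows:
    - [0,0,1,3]
    - [0,0,2,6.3]
    - [0,0,3,6.3]
    - [0,0,4,6.3]
    - [0,0,5,6.3]
    - [0,0,6,6.3]
    - [0,0,7,6.3]
    - [0,0,7,6.3]
    - [0,0,7,6.3]
    - [0,0,7,6.3]

```text
time_s: 6.3
ee_pos: [0.4736, 0.1325, 0.1517]
eef_rot: [-0.0, 0.989, -0.147, 0.0]
contact_force: [-0.5, 0.1, 0.5]
width: 0.0855
grip_force: 0.0
```

```bash
python3 look.py w4.png;python3 go.py 0.4737 0.1328 0.043 -17.4
```

```text
6.3 [0.47361792 0.13251251 0.15169197] yaw -16.956943068624067 [ 2.49481998e-01  2.58282284e-01  1.87140481e+00 -1.01012059e-04
  1.01088074e+00  2.11628621e+00]
[0.54288129 0.11151521 0.29421241] [ 0.06926337 -0.0209973   0.14252044]
rack [262.1 147.9] 0.68 [0.5243 0.1722 0.    ]
spacer_1 [262.1 337.1] 0.78 [0.3644 0.2188 0.062 ]
spacer_1 [173.7 162.3] 0.59 [0.5379 0.2286 0.062 ]
spin_stand [609.3  97.1] 0.72 [ 0.4749 -0.1524  0.    ]
6.6 yaw -16.958846477137875 shift [ 0.02 -0.04 10.86] roll 0.44 [ 0.25  0.26  1.87 -0.    1.01  2.12]
```

View pics/w4.png

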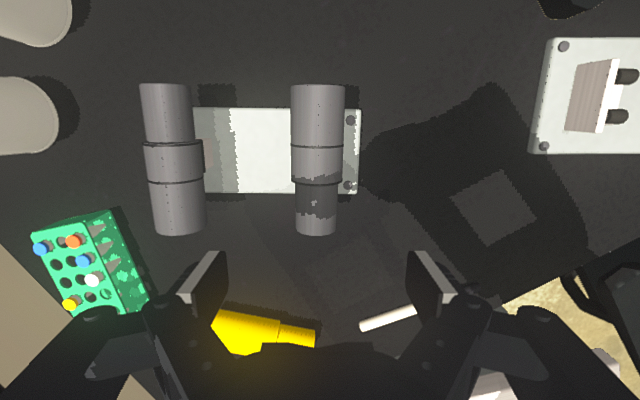

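The wrist view shows the right-hand spacer between (317,85) and (316,235), centred between the fingers (pads at 225 and 408). I'll check its pose from here.

```bash
python3 - <<'E'
from h import *
p=vision.camera_params('wrist')
for nm,a,b in(('R',(317.5,85),(316,235)),('L',(166,84),(180,234))):
    A,B=at_z('wrist',a,.062,p),at_z('wrist',b,.062,p); d=A-B
    print(nm,A,B,np.linalg.norm(d),(A+B)/2,np.degrees(np.arctan2(d[1],d[0])))
E
```

```text
R [0.55860641 0.10587646 0.062     ] [0.44745287 0.14098805 0.062     ] 0.11656729364153744 [0.50302964 0.12343225 0.062     ] -17.530476056022398
L [0.59133189 0.21000484 0.062     ] [0.48113837 0.24856703 0.062     ] 0.1167461104233862 [0.53623513 0.22928593 0.062     ] -19.287477125002887
```

Request:
drive_tool:
  rows:
    - [-0.3,0,2,0.4]
    - [-0.3,0,4,0.4]
    - [-0.3,0,6,0.4]
    - [-0.3,0,8,0.4]
    - [-0.3,0,9,0.4]
    - [-0.3,0,10,0.4]
    - [-0.3,0,10.5,0.4]
    - [-0.3,0,10.9,0.4]
    - [-0.3,0,10.9,0.4]
    - [-0.3,0,10.9,0.4]

```text
time_s: 7.6
ee_pos: [0.4707, 0.1333, 0.0427]
eef_rot: [-0.0, 0.989, -0.151, 0.0]
contact_force: [0.2, -0.5, 0.4]
width: 0.0857
grip_force: 0.0
```

Request:
drive_tool:
  rows:
    - [0,0,0,0]
    - [0,0,0,0]
    - [0,0,0,0]
    - [0,0,0,0]
    - [0,0,0,0]
    - [0,0,0,0]
    - [0,0,0,0]
    - [0,0,0,0]
    - [0,0,0,0]
    - [0,0,0,0]
  claw: 0.42

```text
time_s: 8.6
ee_pos: [0.4704, 0.1333, 0.0423]
eef_rot: [0.0, 0.989, -0.151, 0.0]
contact_force: [1.4, 0.1, -0.4]
width: 0.0357
grip_force: 0.0
```

Near end: the fingers closed to 35.7 mm untouched, less than 40, so it is the thin end, matching the picture. The grasp orientation is right; I'll move to the middle and grip.

Request:
drive_tool:
  rows:
    - [0,0,0,0]
    - [0,0,0,0]
    - [0,0,0,0]
    - [0,0,0,0]
    - [0.8,0,0,0]
    - [1.6,0,0,0]
    - [2.4,0,0,0]
    - [3.2,0,0,0]
    - [3.6,0,0,0]
    - [3.6,0,0,0]
  claw: 0.75

```text
time_s: 9.6
ee_pos: [0.5055, 0.1223, 0.0422]
eef_rot: [-0.0, 0.988, -0.151, 0.0]
contact_force: [0.2, 0.1, 1.0]
width: 0.0645
grip_force: 0.0
```

Request:
drive_tool:
  rows:
    - [0,0,0,0]
    - [0,0,0,0]
    - [0,0,0,0]
    - [0,0,0,0]
    - [0,0,0,0]
    - [0,0,0,0]
    - [0,0,0,0]
    - [0,0,0,0]
    - [0,0,0,0]
    - [0,0,0,0]
  claw: 0

```text
time_s: 10.6
ee_pos: [0.5047, 0.1231, 0.0426]
eef_rot: [-0.0, 0.989, -0.151, 0.0]
contact_force: [-1.7, 5.4, 4.0]
width: 0.0381
grip_force: 60.0
```

Request:
drive_tool:
  rows:
    - [0,0,-0.3,0]
    - [0,0,-0.8,0]
    - [0,0,-1.6,0]
    - [0,0,-2.6,0]
    - [0,0,-3.8,0]
    - [0,0,-5,0]
    - [0,0,-6.2,0]
    - [0,0,-7.4,0]
    - [0,0,-8,0]
    - [0,0,-8,0]

```text
time_s: 11.6
ee_pos: [0.5053, 0.1227, 0.1235]
eef_rot: [-0.0, 0.989, -0.151, 0.001]
contact_force: [-0.4, 0.3, -2.9]
width: 0.0382
grip_force: 60.4
```

```bash
python3 look.py w5.png
```

```text
11.6 [0.50533626 0.12267982 0.12346704] yaw -17.357017212095524 [ 2.16117135e-01  3.28756374e-01  1.84929028e+00 -1.44388698e-04
  9.61200659e-01  2.08993198e+00]
[0.57426321 0.1011622  0.26606923] [ 0.06892695 -0.02151762  0.14260219]
rack [259.8 191.9] 0.74 [0.5215 0.172  0.    ]
spacer_1 [313.7 269.1] 0.96 [0.4651 0.1377 0.062 ]
spacer_1 [160.3 214.1] 0.77 [0.5396 0.2292 0.062 ]
spacer_1 [628.  136.6] 0.65 [ 0.4964 -0.0926  0.062 ]
spin_stand [628.1 137.6] 0.97 [ 0.4719 -0.1515  0.    ]
cradle_mid [257.8 189.1] 0.2 [0.5366 0.1553 0.065 ]
```

View pics/w5.png

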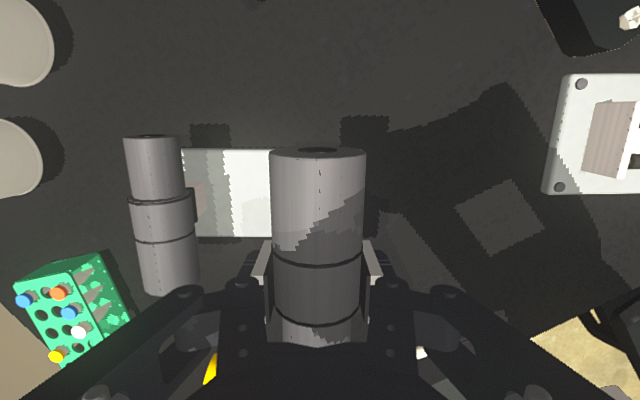

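Held: the spacer is between the fingers, rear rim at (318,150), grooves at (318,266) and (318,320), and the left spacer untouched. I'll work out the offset along the axis and the stand's axis.

```bash
python3 - <<'E'
from h import *
s=monitor.sense(); M=rot(s['eef_rot']); p=vision.camera_params('wrist')
for px in((318,157),(318,266),(318,320),(271,160),(366,160)):
    for z in (.163,.160): print(px,z,np.round(M.T@(at_z('wrist',px,z,p)-s['ee_pos'])*1000,1))
# stand: predict edges from w1? compute from stored picture w1 geometry
E
python3 - <<'E'
import sys; sys.path.insert(0,'.')
import os; os.chdir('.')
from h import *
# w1 pose: camera relative to tool fixed
s=monitor.sense(); M=rot(s['eef_rot']); p=vision.camera_params('wrist'); o=np.array(p['orientation'],float); C=o if o.shape==(3,3) else rot(o)
Rel=M.T@C; t=M.T@(np.array(p['eye'])-s['ee_pos'])
q=np.array([0,.796,.605,0]); M1=rot(q/np.linalg.norm(q)); e1=np.array([0.39726111,-0.20294407,0.35143634])
p1=dict(p); p1['orientation']=M1@Rel; p1['eye']=e1+M1@t; print(p1['eye'])
im=cv2.imread('pics/w1.png')
cv2.imwrite('pics/w1c.png',cv2.resize(im[50:225,300:420],None,fx=3.4,fy=3.4,interpolation=cv2.INTER_CUBIC))
np.save('p1.npy',p1,allow_pickle=True)
E
```

```text
(318, 157) 0.163 [ 57.2   0.3 -41.4]
(318, 157) 0.16 [ 56.7   0.3 -38.4]
(318, 266) 0.163 [ 16.5   0.4 -41.3]
(318, 266) 0.16 [ 14.8   0.4 -38.3]
(318, 320) 0.163 [ -7.4   0.4 -41.3]
(318, 320) 0.16 [ -9.8   0.4 -38.3]
(271, 160) 0.163 [ 56.2 -15.4 -41.4]
(271, 160) 0.16 [ 55.7 -15.9 -38.4]
(366, 160) 0.163 [ 56.2  16.4 -41.4]
(366, 160) 0.16 [ 55.7  16.9 -38.4]
[ 0.41648273 -0.13303457  0.4938984 ]
```

View pics/w1c.png

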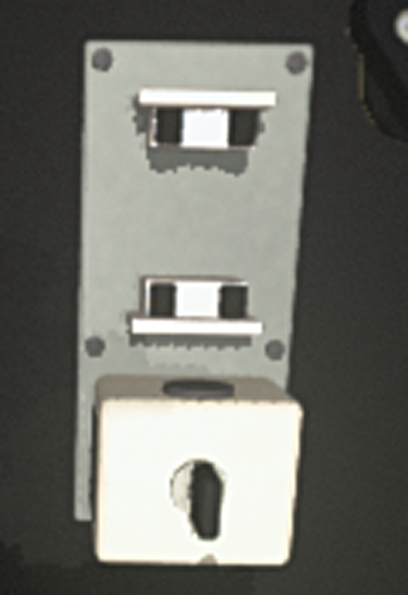

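The crop shows base corners (86,42), (312,44), (78,518) and housing-top corners (100,404), (302,400), (294,563), (97,560). I'll fit the stand's pose to them.

```bash
python3 - <<'E'
from h import *
from scipy.optimize import least_squares
p1=np.load('p1.npy',allow_pickle=True).item()
cor=[((86,42),-50,74,.012),((312,44),50,74,.012),((78,519),-50,-144,.012),((100,404),-42,-72,.08),((302,401),42,-72,.08),((294,563),42,-144,.08),((97,560),-42,-144,.08)]
# wheels pair mids too
def W(v,x,y): c,s=np.cos(v[2]),np.sin(v[2]); x,y=x/1e3,y/1e3; return np.array([v[0]+c*x-s*y,v[1]+s*x+c*y])
P=[at_z('wrist',(300+(a+.5)/3.4-.5,50+(b+.5)/3.4-.5),z,p1)[:2] for (a,b),_,_,z in cor]
f=lambda v:np.concatenate([W(v,x,y)-q for q,(_,x,y,_z) in zip(P,cor)])
r=least_squares(f,[.475,-.15,-.28]); print(r.x,np.degrees(r.x[2])); print(np.round(f(r.x).reshape(-1,2)*1e3,1))
print('key',W(r.x,0,-108))
E
python3 go.py 0.4742 -0.1510 0.1235 73
```

```text
[ 0.47293419 -0.15428501 -0.27964897] -16.022705470562798
[[-0.9  2.9]
 [ 1.5  2.1]
 [-1.3 -0.1]
 [ 0.5  1.5]
 [ 1.8 -0.9]
 [-0.6 -2.5]
 [-0.9 -3.1]]
key [ 0.44312421 -0.25808947]
11.9 yaw -17.359527298425288 shift [ 5.28 27.   -0.17] roll -90.36 [ 0.22  0.33  1.85 -0.    0.96  2.09]
```

Request:
drive_tool:
  rows:
    - [0.3,1.5,-0.5,-4]
    - [0.7,3.5,-1,-9]
    - [1.1,6,-1.5,-15]
    - [1.6,8.5,-2,-21]
    - [2.1,11,-2,-27]
    - [2.6,13.5,-2,-33]
    - [3.1,16,-2,-39]
    - [3.5,18.5,-2,-45]
    - [4,21,-2,-51]
    - [4.4,23,-2,-57]

```text
time_s: 12.9
ee_pos: [0.4776, -0.1114, 0.142]
eef_rot: [-0.0, 0.94, 0.341, -0.0]
contact_force: [0.2, 0.1, -2.7]
width: 0.0388
grip_force: 60.8
```

```bash
python3 go.py 0.4727 -0.1552 0.125 74
```

```text
12.9 yaw 39.85756264353025 shift [-3.19  3.05  1.7 ] roll -34.14 [-0.25  0.27  1.89 -0.    0.99  0.62]
```

Request:
drive_tool:
  rows:
    - [-0.6,0.6,0.2,-6]
    - [-1.3,1.2,0.5,-12]
    - [-2,1.9,0.8,-18]
    - [-2.6,2.5,1.1,-24]
    - [-3.1,3,1.4,-29]
    - [-3.2,3.05,1.7,-32]
    - [-3.2,3.05,1.7,-34]
    - [-3.2,3.05,1.7,-34.1]
    - [-3.2,3.05,1.7,-34.1]
    - [-3.2,3.05,1.7,-34.1]

```text
time_s: 13.9
ee_pos: [0.4729, -0.154, 0.1252]
eef_rot: [0.0, 0.8, 0.6, -0.0]
contact_force: [-0.9, 1.3, -2.6]
width: 0.0388
grip_force: 60.8
```

```bash
python3 look.py w6.png; python3 go.py 0.4727 -0.1552 0.046 74
```

```text
13.9 [ 0.47291378 -0.15398438  0.12524748] yaw 73.71627348838413 [-3.37860787e-01  2.95819254e-01  1.89511714e+00 -8.67874026e-05
  9.50696880e-01 -5.36057086e-02]
[ 0.49333223 -0.08424118  0.26769877] [0.02041845 0.0697432  0.1424513 ]
spacer_1 [314.8 269.5] 0.78 [ 0.4592 -0.1959  0.062 ]
14.2 yaw 73.73943487047259 shift [-0.12  0.01  7.94] roll -0.26 [-0.34  0.3   1.9  -0.    0.95 -0.05]
```

View pics/w6.png

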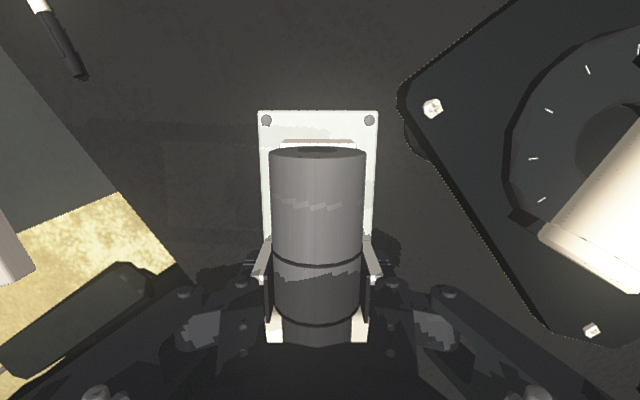

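The spacer is aligned over the stand: base far corners at (257,111) and (379,111), axis at column 317. I'll use those corners for a final check.

```bash
python3 - <<'E'
from h import *
p=vision.camera_params('wrist')
A,B=at_z('wrist',(257.5,111),.012,p)[:2],at_z('wrist',(379,111),.012,p)[:2]; d=B-A; a=np.arctan2(d[1],d[0])
print(np.linalg.norm(d),np.degrees(a)); m=(A+B)/2; print(m, m-.074*np.array([-np.sin(np.radians(-16)),np.cos(np.radians(-16))]))
E
```

```text
0.09856916721097742 -16.27535398478905
[ 0.49424108 -0.08577797] [ 0.47384391 -0.15691133]
```

Request:
drive_tool:
  rows:
    - [-0.2,0,0.5,-0.2]
    - [-0.25,0,1.2,-0.2]
    - [-0.25,0,2.2,-0.2]
    - [-0.25,0,3.3,-0.2]
    - [-0.25,0,4.4,-0.2]
    - [-0.25,0,5.4,-0.2]
    - [-0.25,0,6.4,-0.2]
    - [-0.25,0,7.1,-0.2]
    - [-0.25,0,7.5,-0.2]
    - [-0.25,0,7.6,-0.2]

```text
time_s: 15.2
ee_pos: [0.4721, -0.1564, 0.0488]
eef_rot: [-0.0, 0.799, 0.601, -0.0]
contact_force: [1.0, 0.4, -2.5]
width: 0.0385
grip_force: 60.8
```

Request:
drive_tool:
  rows:
    - [0,0,0.05,0]
    - [0,0,0.1,0]
    - [0,0,0.15,0]
    - [0,0,0.2,0]
    - [0,0,0.25,0]
    - [0,0,0.3,0]
    - [0,0,0.3,0]
    - [0,0,0.3,0]
    - [0,0,0.3,0]
    - [0,0,0.3,0]

```text
time_s: 16.2
ee_pos: [0.4726, -0.1565, 0.0477]
eef_rot: [0.001, 0.799, 0.601, 0.0]
contact_force: [-2.5, 1.1, 10.0]
width: 0.0385
grip_force: 61.8
```

Contact (10 N) at about the expected height. Release, then rise.

Request:
drive_tool:
  rows:
    - [0,0,0,0]
    - [0,0,0,0]
    - [0,0,0,0]
    - [0,0,0,0]
    - [0,0,0,0]
    - [0,0,0,0]
    - [0,0,0,0]
    - [0,0,0,0]
    - [0,0,0,0]
    - [0,0,0,0]
  claw: 0.8

```text
time_s: 17.2
ee_pos: [0.4722, -0.1564, 0.0463]
eef_rot: [0.0, 0.799, 0.601, 0.0]
contact_force: [0.2, -0.7, -0.3]
width: 0.0688
grip_force: 0.0
```

Request:
drive_tool:
  rows:
    - [0,0,-1,0]
    - [0,0,-2.5,0]
    - [0,0,-4,0]
    - [0,0,-6,0]
    - [0,0,-8,0]
    - [0,0,-10,0]
    - [0,0,-12,0]
    - [-2,0,-14,0]
    - [-4,0,-15,0]
    - [-6,0,-15,0]

```text
time_s: 18.2
ee_pos: [0.4564, -0.215, 0.199]
eef_rot: [0.002, 0.799, 0.602, 0.001]
contact_force: [-0.3, 0.4, -0.7]
width: 0.0682
grip_force: 0.0
```

```bash
python3 look.py w7.png; python3 - <<'E'
from h import *
save('side','side7.png'); a=cv2.imread('pics/side7.png')[170:330,260:440]; b=cv2.imread('pics/w7.png')
o=np.zeros((400,640+360,3),np.uint8); o[:,:640]=b; o[:320,640:]=cv2.resize(a,(360,320),interpolation=cv2.INTER_CUBIC)
cv2.imwrite('pics/c7.png',cv2.resize(o,(800,320)))
E
```

```text
18.2 [ 0.45635103 -0.2150382   0.19902961] yaw 73.97240299147039 [-4.63111723e-01  2.31003932e-01  1.77607975e+00 -6.91454049e-05
  1.12960109e+00 -1.83350314e-01]
[ 0.47583331 -0.14492239  0.34141606] [0.01948228 0.07011581 0.14238645]
spacer_1 [312.  121.4] 0.93 [ 0.4702 -0.1543  0.062 ]
key_grip [315.4 250.9] 0.68 [ 0.4434 -0.2579  0.103 ]
```

View pics/c7.png

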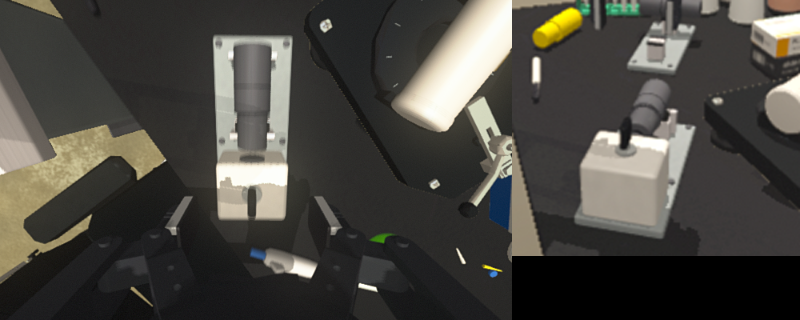

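Thin end (narrower, at (251,140) in the composite) faces the housing and the spacer lies on the wheels; the key stands at (253,200). Now to check the centring numerically.

```bash
python3 - <<'E'
from h import *
p=vision.camera_params('wrist'); im=cv2.imread('pics/w7.png').astype(int).sum(2)
# edges refined in column profile
for c in (310,314,318): print(c,[ (r,im[r,c]) for r in list(range(48,64))], [(r,im[r,c]) for r in range(176,198)])
for r in (90,110,165): print(r,[(c,im[r,c]) for c in list(range(284,300))+list(range(328,346))])
A=at_z('wrist',(314,55),.085,p); B=at_z('wrist',(314,187),.082,p); print(A,B,np.linalg.norm(A-B),(A+B)/2, np.degrees(np.arctan2(*(A-B)[1::-1])))
E
python3 go.py 0.4432 -0.2590 0.199 74
```

```text
310 [(48, np.int64(502)), (49, np.int64(535)), (50, np.int64(551)), (51, np.int64(520)), (52, np.int64(508)), (53, np.int64(462)), (54, np.int64(436)), (55, np.int64(384)), (56, np.int64(349)), (57, np.int64(347)), (58, np.int64(347)), (59, np.int64(357)), (60, np.int64(358)), (61, np.int64(348)), (62, np.int64(354)), (63, np.int64(355))] [(176, np.int64(317)), (177, np.int64(323)), (178, np.int64(316)), (179, np.int64(323)), (180, np.int64(317)), (181, np.int64(317)), (182, np.int64(322)), (183, np.int64(325)), (184, np.int64(321)), (185, np.int64(324)), (186, np.int64(318)), (187, np.int64(353)), (188, np.int64(359)), (189, np.int64(386)), (190, np.int64(399)), (191, np.int64(361)), (192, np.int64(346)), (193, np.int64(306)), (194, np.int64(279)), (195, np.int64(218)), (196, np.int64(214)), (197, np.int64(221))]
314 [(48, np.int64(496)), (49, np.int64(522)), (50, np.int64(527)), (51, np.int64(513)), (52, np.int64(511)), (53, np.int64(464)), (54, np.int64(440)), (55, np.int64(389)), (56, np.int64(367)), (57, np.int64(373)), (58, np.int64(370)), (59, np.int64(367)), (60, np.int64(370
[... 3190 characters left out ...]
03)), (298, np.int64(230)), (299, np.int64(251)), (328, np.int64(272)), (329, np.int64(262)), (330, np.int64(248)), (331, np.int64(235)), (332, np.int64(209)), (333, np.int64(177)), (334, np.int64(325)), (335, np.int64(327)), (336, np.int64(410)), (337, np.int64(410)), (338, np.int64(408)), (339, np.int64(407)), (340, np.int64(420)), (341, np.int64(465)), (342, np.int64(514)), (343, np.int64(540)), (344, np.int64(554)), (345, np.int64(552))]
[ 0.48478346 -0.10432085  0.085     ] [ 0.45550077 -0.20524355  0.082     ] 0.10512786398191652 [ 0.47014212 -0.1547822   0.0835    ] 73.81992809949539
18.55 yaw 73.97961144511338 shift [-4.74  0.07 -0.28] roll -0.02 [-0.46  0.23  1.78  0.    1.13 -0.18]
```

Spacer centre is ≈(0.4715, −0.1555), well within tolerance. Now the key: move over it, descend and grip.

Request:
drive_tool:
  rows:
    - [-1.5,-0.1,0,0]
    - [-3,-0.1,1,0]
    - [-4.5,-0.1,2.5,0]
    - [-4.5,-0.1,4,0]
    - [-4.5,-0.1,5.5,0]
    - [-4.5,-0.1,7,0]
    - [-4.5,-0.1,8.5,0]
    - [-4.5,-0.1,9.7,0]
    - [-4.5,-0.1,10.6,0]
    - [-4.5,-0.1,10.6,0]
  claw: 0.5

```text
time_s: 19.55
ee_pos: [0.4413, -0.257, 0.0889]
eef_rot: [-0.001, 0.799, 0.601, -0.001]
contact_force: [0.2, 0.2, -1.7]
width: 0.0428
grip_force: 0.0
```

Request:
drive_tool:
  rows:
    - [0,0,0,0]
    - [0,0,0,0]
    - [0,0,0,0]
    - [0,0,0,0]
    - [0,0,0,0]
    - [0,0,0,0]
    - [0,0,0,0]
    - [0,0,0,0]
    - [0,0,0,0]
    - [0,0,0,0]
  claw: 0

```text
time_s: 20.55
ee_pos: [0.443, -0.2574, 0.0911]
eef_rot: [0.001, 0.799, 0.601, 0.0]
contact_force: [1.1, -0.4, 5.3]
width: 0.0079
grip_force: 62.5
```

Key gripped (bow ~9 mm). Turn clockwise 58°.

Request:
drive_tool:
  rows:
    - [0,0,0,7]
    - [0,0,0,14]
    - [0,0,0,21]
    - [0,0,0,28]
    - [0,0,0,35]
    - [0,0,0,42]
    - [0,0,0,49]
    - [0,0,0,55]
    - [0,0,0,58]
    - [0,0,0,58]

```text
time_s: 21.55
ee_pos: [0.4429, -0.2574, 0.0911]
eef_rot: [0.001, 0.99, 0.138, 0.001]
contact_force: [1.4, 0.1, 5.9]
width: 0.0077
grip_force: 62.6
```

Request:
drive_tool:
  rows:
    - [0,0,0,1]
    - [0,0,0,2]
    - [0,0,0,2]
    - [0,0,0,2]
    - [0,0,0,2]
    - [0,0,0,2]
    - [0,0,0,2]
    - [0,0,0,2]
    - [0,0,0,2]
    - [0,0,0,2]

```text
time_s: 22.55
ee_pos: [0.4429, -0.2574, 0.0911]
eef_rot: [0.001, 0.993, 0.122, 0.001]
contact_force: [0.9, -0.2, 5.8]
width: 0.0082
grip_force: 62.6
```

```bash
python3 - <<'E'
from h import *
s=monitor.sense();print(s['wrist_torque'],s['contact_force'],s['width'])
im=save('top','top8.png')
for d in vision.tip_of('top','spacer_1')[:4]: print(d, at_z('top',d['point'],.065))
E
```

```text
[ 0.04858493 -0.15019989  0.04409253] [ 0.9265366  -0.16275215  5.76296755] 0.008230700614579752
{'point': [375.7, 192.0], 'conf': 0.77} [ 0.47736755 -0.15421986  0.065     ]
{'point': [221.7, 250.1], 'conf': 0.65} [0.32730112 0.23212331 0.065     ]
{'point': [224.9, 168.8], 'conf': 0.56} [0.53561507 0.23297495 0.065     ]
```

Request:
drive_tool:
  rows:
    - [0,0,0,0]
    - [0,0,0,0]
    - [0,0,0,0]
    - [0,0,0,0]
    - [0,0,0,0]
    - [0,0,0,0]
    - [0,0,0,0]
    - [0,0,0,0]
    - [0,0,0,0]
    - [0,0,0,0]
  claw: 0.7

```text
time_s: 23.65
ee_pos: [0.4422, -0.2571, 0.0903]
eef_rot: [0.0, 0.993, 0.121, 0.0]
contact_force: [0.0, -0.5, 0.4]
width: 0.0601
grip_force: 0.0
```

Request:
drive_tool:
  rows:
    - [0,0,-1,0]
    - [0,0,-2,0]
    - [0,0,-3.5,0]
    - [0,0,-5,-5]
    - [0,0,-7,-13]
    - [0,0,-9,-21]
    - [0,0,-11,-29]
    - [0,0,-11,-37]
    - [0,0,-11,-45]
    - [0,0,-11,-53]

```text
time_s: 24.65
ee_pos: [0.4424, -0.2572, 0.2018]
eef_rot: [0.001, 0.833, 0.554, 0.0]
contact_force: [0.5, -0.0, 0.3]
width: 0.0598
grip_force: 0.0
```

```bash
python3 look.py w9.png; python3 - <<'E'
from h import *
# key bow orientation: dark blob around key_grip
im=cv2.imread('pics/w9.png',0); 
for d in vision.tip_of('wrist','key_grip')[:1]:
    x,y=map(int,d['point']); c=im[y-30:y+31,x-30:x+31]; m=(c<60).astype(np.uint8)
    n,l,st,ce=cv2.connectedComponentsWithStats(m); k=l[30,30]; print(k,st[k],ce[k])
    pts=np.argwhere(l==k)[:,::-1].astype(np.float32); print(cv2.minAreaRect(pts))
    for r in c[::3,::2]: print(''.join('#' if v<60 else '+' if v<120 else '.' for v in r))
s=monitor.sense(); print(s['contact_force'])
E
```

```text
24.65 [ 0.44239177 -0.25715463  0.20176137] yaw 67.26986723595094 [-5.49004414e-01  2.41238757e-01  1.75457523e+00 -2.55823198e-05
  1.14364434e+00 -1.52278550e-01]
[ 0.47022874 -0.19000704  0.34416648] [0.02783697 0.06714759 0.14240511]
spacer_1 [300.9  69. ] 0.59 [ 0.4712 -0.1542  0.062 ]
spin_stand [316.6 198.3] 0.37 [ 0.4318 -0.2835  0.    ]
key_grip [316.9 200.2] 0.82 [ 0.4429 -0.2571  0.103 ]
0 [   0    0   61   61 3721] [30. 30.]
((30.0, 30.0), (60.0, 60.0), 90.0)
...............................
...............................
...............................
...............................
...............................
.............+++++.............
.............+++++.............
.............+++++.............
.............++++++............
.............++++++............
.............++++++............
.............++++++............
..............+++++............
..............+++++............
..............+++++............
..............+++++............
...............+++.............
...............................
...............................
......................+++++++++
........+++++++++++++++++++++++
[0.36217773 0.61059718 0.78038853]
```

```bash
python3 -c "
from station import job; print(job.job_done())"
```

```text
the job is handed in; nothing more can be done
None
```

The right-hand spacer is loaded on the stand, thin end to the housing, and the start key was gripped, turned about 60° clockwise and released. Last camera checks put the spacer within about 3 mm of centre, the key back at rest and the other spacer on its left rest. I handed the job in at about 25 s; no verdict was returned.

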